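Demould the yellow speaker bridge onto its baffle

ROBOT

A 7-joint arm with a two-finger parallel gripper is mounted at the origin on the work surface. World frame = base frame: x ahead of the robot, y to its left, z up, the work surface at z = 0. Lengths are in mm, angles in rad, forces in N, time in s.
With the tool pointing down it reaches from about 400 to 875 mm from the base axis. Payload 4.4 kg.
Tool frame: the origin (TCP) lies at the very end of the fingers, on their centre line; the grasp point (between the pads) lies 19 mm behind it; z points along the fingers, y is the direction in which the jaws open and shut (so a half turn about z gives the same grasp; the last joint's range is limited). The gripper opens to 85 mm and grips with 20 to 120 N. Pads are 22 mm wide; open, the fingers measure 114 mm over their backs; the gripper's body (76 mm by 85 mm) begins 54 mm behind the grasp point. The pads swing forward as they close: fully open they stand 13 mm farther back than shut.
Start: joints at [1.102, 0.628, 0.038, 1.517, -0.027, 0.996, -0.02], TCP at [254.825, -597.981, 231.313] pointing down, gripper open.
Joint ranges: [-3.06, 3.06], [-0.37, 2.12], [-1.25, 1.32], [0.18, 2.47], [-1.1, 4.24], [0.23, 1.98], [-2.94, 2.94]. Speed limits (rad/s): [2.57, 2.57, 3.14, 3.14, 3.14, 3.14, 3.14].

INTERFACE

Orientations are given as [roll, pitch, yaw] about the fixed x, y, z axes, in that order (R = Rz(yaw) Ry(pitch) Rx(roll)).
In Python, from cell import ctrl gives the robot as it stands.
- The arm moves only by the shell command python3 -m pendant 'ROWS'. ROWS is JSON, a list of rows, each a list of 7 numbers: the shift along the world's x, y, z in m, then the turn, a rotation vector about the world's x, y, z in rad, then the opening, from -1 (shut) to 1 (fully open). A call has 1 to 8 rows; each row is the pose to reach, as a shift and turn from the pose commanded when the call began; what a row does not reach only later rows make up. A row lasts 1/10 s, in which the tool goes at most 50 mm and 8.59 degrees, less where a joint would pass 70% of its speed; a pose out of reach is approached as far as the arm can. A call with a gripper value outside its range is refused whole. The fingers move at their own pace and stop on an object; the grip force is fixed at half the most. Time passes only in rows, so rows that repeat a pose let the fingers close. It gives the time, the measured TCP pose, the force and the opening at its end, in the units of the state.
- ctrl.read_state(): the state, without advancing time (a new reading comes with each control period).
- ctrl.get_image(name): name is "scene" or "top" or "wrist"; returns the picture (420x560x3 uint8, blue, green, red); there is no depth.
- ctrl.get_calibration(name): a dict with "fx", "fy", "cx", "cy" (pixels), "dist_coeffs" ([k1, k2, p1, p2, k3] as OpenCV has them; the pictures are not rectified), "R" (3x3) and "t" (3): a world point X has camera coordinates R X + t. Camera axes: x right, y down, z forward; pixel columns grow to the right and rows downward; lengths in mm; the calibration is good to about 2 mm. A picture is of the moment at which its call begins: read the wrist's pose just before it. get_calibration takes no time and is no camera call; for the wrist camera it gives the pose at the moment of the call.
- ctrl.finish_job(): hands the job in, once; it reports no verdict.
The state is a dict: "clock": time; "qpos": joint angles; "qd": joint speeds; "tau": joint torques, N m; "eef_pos": TCP position; "tool_rot": TCP orientation; "force": force on the tool from outside, world axes, zero at the start; "torque": the same for the moment, N m; "width": finger opening in mm.
Only numpy, scipy, OpenCV 4.12 (cv2) and the standard library are available. Lean on these libraries where they do the work, as an engineer would, in place of code of your own. Each camera call takes 0.05 s, during which the arm holds its last target. There are 200 camera calls.

TASK

The yellow tweeter bridge has cured: lift it by its bar out of its mould and lay it flat on the fibreboard panel, centred over the round hole, with its bar along the pencil line (either way round). Set it down rather than dropping it. The white bridge is still curing, so leave it in its mould.

Things in the scene. Friction and masses are not known exactly. Their poses are not given: they have to be found in the camera images.
- yellow_bar (a point): Centre of the bar of the loose yellow cast bridge (0.12 kg): ring 110 mm outside, 86 inside, 14 tall; bar across its diameter, 110 long, 14 wide, 24 tall, open below, to be gripped across its width. Point 12 mm below the bar top, 38 above the ring underside; x along the bar, z up. Starts flat and loose in a fixed plywood mould whose top face is 22 mm below the point.
- panel_hole (a point): Centre of the 80 mm round hole in the fixed brown fibreboard panel, 190 x 190 mm, 18 thick, flat on the table; the point is level with the panel top face. x runs along the dark pencil line drawn across the panel through the hole centre; z up. With the bridge lying flat there, its bar centre is 38 mm above this point.
- white_bar (a point): Bar centre of the white bridge, alike in all but colour; still curing, leave it in its mould. Both moulds are fixed blocks, 150 x 150 mm, 26 tall, with an open round cavity 116 mm wide and 16 deep in which the ring stands with 3 mm play all round.
There are look-alikes about, which are no part of the job. What is meant by the part that bears yellow_bar is not green or orange, and is the smaller of those in its own colour.

How it is judged (in metres and radians):
On the way:
1. the yellow bridge is lifted clear of its mould, held by the fingers (height (world z) of yellow_bar above 0.08 m and contact force between the fingers and yellow above 0.5 N), for 0.2 s.
At the end, for the whole second after the job is handed in: The yellow bridge rests upright (5 degrees) and released, bar centre 33 to 43 mm above the panel top, within 15 mm of the hole centre, bar within 15 degrees of the pencil line; white bridge within 15 mm of its start (horizontal distance between yellow_bar and panel_hole below 0.015 m and z of yellow_bar in the frame of panel_hole between 0.033 and 0.043 m and angle between yellow_bar's own z axis and vertical below 0.09 rad and angle between the x axis of yellow_bar and the x axis of panel_hole, either way round below 0.26 rad and linear speed of yellow below 0.02 m/s and distance of white_bar from where it was at the start of the episode below 0.015 m); the robot touches nothing.
It fails at once if the white bridge is moved by more than 15 mm (distance of white_bar from where it was at the start of the episode above 0.015 m).
It fails at once if the yellow bridge is dropped: faster than 0.6 m/s (a fall of some 18 mm) with no finger on it (linear speed of yellow above 0.6 m/s and contact force between the fingers and yellow below 0.05 N).
It also fails if it takes over 37 s, if anything falls off the work surface, if the arm or the gripper's body presses on something with over 40 N, if the wrist force passes 120 N, or if a joint passes its speed limit or range.

## Working session

There is one attempt and no reset: what is moved stays moved. The work goes in short steps, Python scripts to look and compute and a shell command to move; the robot and the scene stay as the last step left them, time stands still between calls to the robot, and variables do not carry over. Pictures are saved under pics/ and viewed, about 8 in all and at most 12, crops included, and the job is handed in when it is done.

```bash
mkdir -p pics; python3 - <<'E'
from cell import ctrl
import cv2,numpy as np
s=ctrl.read_state();print({k:np.round(s[k],3).tolist() for k in('clock','eef_pos','tool_rot','force','width')})
for n in('top','scene'):
    cv2.imwrite(f'pics/{n}0.png',ctrl.get_image(n))
    c=ctrl.get_calibration(n);print(n,{k:np.round(v,3).tolist() for k,v in c.items()})
E
```

```text
{'clock': 0.0, 'eef_pos': [254.575, -597.382, 230.397], 'tool_rot': [-3.14, 0.0, 0.403], 'force': [-0.045, 0.105, 0.201], 'width': 85.13}
top {'fx': 534.864, 'fy': 534.864, 'cx': 281.74, 'cy': 221.641, 'dist_coeffs': [-0.166, 0.0, 0.0, 0.0, 0.0], 'R': [[-0.03, -0.999, 0.014], [-0.998, 0.029, -0.055], [0.055, -0.015, -0.998]], 't': [64.014, 448.702, 1386.774]}
scene {'fx': 393.273, 'fy': 393.273, 'cx': 279.043, 'cy': 208.541, 'dist_coeffs': [-0.027, 0.0, 0.0, 0.0, 0.0], 'R': [[-0.519, 0.855, 0.002], [0.673, 0.41, -0.616], [-0.527, -0.319, -0.788]], 't': [188.258, -295.0, 1273.874]}
```

View pics/top0.png

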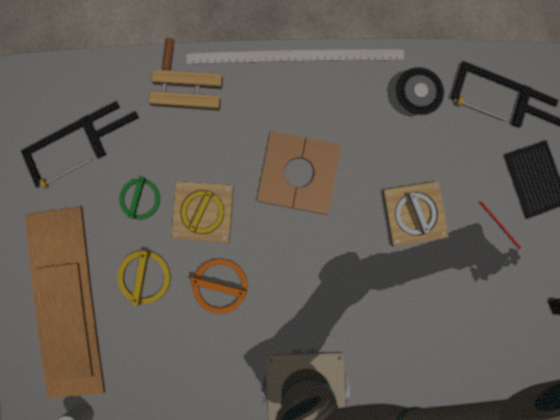

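View pics/scene0.png

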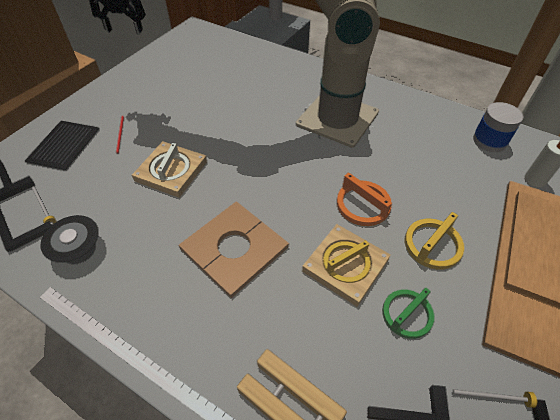

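Top view: the yellow bridge in its mould is at about (203,211), the larger loose yellow one at (144,277). The panel hole is at (299,172), with the pencil line from (305,138) to (294,207). The white bridge is at (417,213).

```bash
cat > h.py <<'E'
from cell import ctrl
import cv2,numpy as np
def ray(c,uv,z):
    K=np.array([[c['fx'],0,c['cx']],[0,c['fy'],c['cy']],[0,0,1]]);R=np.array(c['R']);t=np.array(c['t'])
    p=cv2.undistortPoints(np.array(uv,float).reshape(-1,1,2),K,np.array(c['dist_coeffs'])).reshape(-1,2)
    d=np.c_[p,np.ones(len(p))]@R; o=-R.T@t
    return o+d*((z-o[2])/d[:,2])[:,None]
def shot(n,f=None):
    c=ctrl.get_calibration(n);im=ctrl.get_image(n)
    if f: cv2.imwrite('pics/'+f,im)
    return c,im
E
python3 - <<'E'
from h import *
for n,seeds in(('top',dict(y=(203,211),hole=(299,172))),('scene',dict(y=(347,261),hole=(234,244)))):
    c=ctrl.get_calibration(n);im=cv2.imread(f'pics/{n}0.png')
    print(n,'cam',np.round(-np.array(c['R']).T@c['t']))
    hsv=cv2.cvtColor(im,cv2.COLOR_BGR2HSV)
    for k,(u,v) in seeds.items(): print(k,[hsv[v+d,u+d].tolist() for d in(-20,-2,0,2,18,30)])
    print('coarse yellow',ray(c,seeds['y'],60).round(1),'hole',ray(c,seeds['hole'],18).round(1))
    m=cv2.inRange(hsv,(22,150,80),(34,255,255))
    for q in cv2.findContours(m,cv2.RETR_EXTERNAL,cv2.CHAIN_APPROX_NONE)[0]:
        if cv2.contourArea(q)>300: e=cv2.fitEllipse(q);print('yel',np.round(e[0],1),np.round(e[1],1),ray(c,[e[0]],24).round(1))
    u,v=seeds['y']; s=im[v-40:v+40,u-40:u+40]; u,v=seeds['hole']; s2=im[v-40:v+40,u-40:u+40]
    cv2.imwrite(f'pics/{n}crop.png',cv2.resize(np.hstack([s,s2]),None,fx=5,fy=5,interpolation=cv2.INTER_CUBIC))
E
```

```text
top cam [ 373.   72. 1409.]
y [[18, 111, 131], [24, 181, 145], [23, 165, 111], [19, 100, 140], [18, 112, 139], [20, 14, 108]]
hole [[13, 114, 125], [18, 12, 108], [15, 9, 110], [20, 7, 107], [13, 110, 128], [14, 102, 127]]
coarse yellow [[480.5 250.1  60. ]] hole [[579.1   1.8  18. ]]
yel [132.3 275.1] [25.9 56.2] [[321.5 444.9  24. ]]
yel [202.  211.7] [41.1 41.3] [[481.7 257.6  24. ]]
scene cam [968. 366. 822.]
y [[19, 101, 195], [21, 131, 80], [20, 100, 187], [18, 94, 111], [17, 99, 186], [26, 14, 145]]
hole [[14, 112, 162], [21, 12, 149], [35, 11, 145], [21, 12, 144], [14, 112, 169], [20, 16, 144]]
coarse yellow [[506.1 264.4  60. ]] hole [[580.    4.4  18. ]]
yel [340.8 251.4] [17.5 48.7] [[468.  235.7  24. ]]
yel [426.8 232.5] [26.3 53. ] [[308.3 394.   24. ]]
```

View pics/topcrop.png

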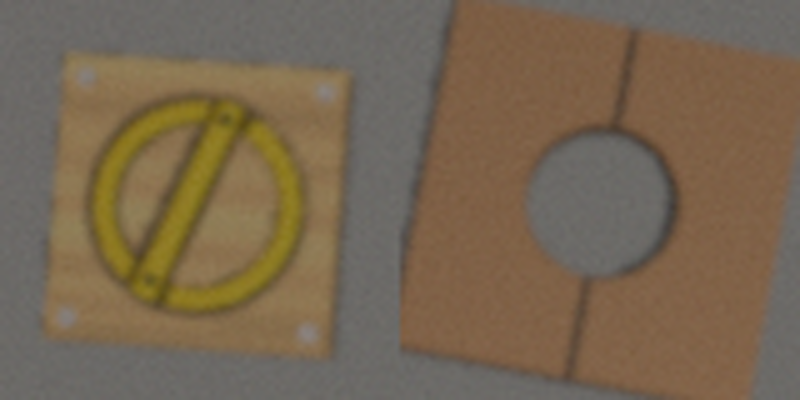

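Crop: the bar's end screws are at about (208.0,194.6) and (193.2,227.0) in the full picture. The pencil line ends are at (305.6,139) and (293,207), and the hole is clean and round.

```bash
python3 - <<'E'
from h import *
c=ctrl.get_calibration('top')
b=ray(c,[(208,194.6),(193.2,227)],60);l=ray(c,[(305.6,139),(293,207)],18)
for n,q in(('bar',b),('line',l)):
    d=q[0]-q[1];print(n,q.round(1).tolist(),q.mean(0).round(1),np.linalg.norm(d).round(1),np.degrees(np.arctan2(d[1],d[0])).round(1))
im=cv2.imread('pics/top0.png');hsv=cv2.cvtColor(im,cv2.COLOR_BGR2HSV)
m=(hsv[...,1]<60).astype(np.uint8)*255
cs=[q for q in cv2.findContours(m,cv2.RETR_LIST,cv2.CHAIN_APPROX_NONE)[0] if cv2.pointPolygonTest(q,(299,172),False)>0 and cv2.contourArea(q)<2000]
for q in cs:
    w=ray(c,q.reshape(-1,2),18)[:,:2];e=cv2.fitEllipse(w.astype(np.float32));print('hole',e)
s=ctrl.read_state();print(s['eef_pos'],s['tool_rot'])
w=ctrl.get_calibration('wrist');R=np.array(w['R']);print('wristcam',-R.T@w['t'],'fwd',R[2],w['fx'])
E
```

```text
bar [[521.8, 236.6, 60.0], [440.6, 275.9, 60.0]] [481.2 256.3  60. ] 90.2 -25.9
line [[666.6, -18.5, 18.0], [487.4, 20.5, 18.0]] [577.   1.  18.] 183.4 -12.3
hole ((578.526123046875, 2.7899134159088135), (74.71239471435547, 75.58494567871094), 48.41231155395508)
[ 254.63689172 -597.43811265  230.4754126 ] [-3.13987053e+00 -9.10377458e-06  4.02805899e-01]
wristcam [ 318.68820581 -570.83441401  373.25116703] fwd [-0.24726426 -0.10323819 -0.96343254] 331.5514226952185
```

```bash
python3 -m pendant '[[0.24,0.38,0,0,0,1.1,1],[0.24,0.38,0,0,0,1.1,1],[0.24,0.38,0,0,0,1.1,1],[0.24,0.38,0,0,0,1.1,1],[0.24,0.38,0,0,0,1.1,1],[0.24,0.38,0,0,0,1.1,1],[0.24,0.38,0,0,0,1.1,1],[0.24,0.38,0,0,0,1.1,1]]'; python3 -c "
from cell import ctrl;s=ctrl.read_state();print(s['eef_pos'],s['tool_rot'],s['qpos'])"
```

```text
clock: 0.9
eef_pos: [468.9, -258.0, 231.2]
tool_rot: [-3.141, -0.0, 1.507]
force: [1.2, -0.7, 0.7]
width: 85.4
[ 468.93629715 -258.02516587  231.18174033] [-3.14138585e+00 -2.48135947e-04  1.50668317e+00] [ 0.64723514  0.47575941 -0.28632215  1.83238489  0.17163711  0.85777432
  0.21420629]
```

```bash
python3 -m pendant '[[0.04,0.28,0,0,0,0.65,1],[0.04,0.28,0,0,0,0.65,1],[0.04,0.28,0,0,0,0.65,1],[0.04,0.28,0,0,0,0.65,1],[0.04,0.28,0,0,0,0.65,1],[0.012,0.514,0,0,0,1.18,1],[0.012,0.514,0,0,0,1.18,1],[0.012,0.514,0,0,0,1.18,1]]'; python3 -m pendant '[[0,0.12,0,0,0,0.3,1],[0,0.12,0,0,0,0.3,1],[0,0.12,0,0,0,0.3,1]]'; python3 -c "
from cell import ctrl;s=ctrl.read_state();print(s['eef_pos'],s['tool_rot'],s['qpos'])"
```

```text
clock: 1.7
eef_pos: [490.1, 138.8, 231.2]
tool_rot: [-3.141, -0.0, 2.609]
force: [0.8, -0.2, -0.4]
width: 85.4
clock: 2.0
eef_pos: [489.2, 263.2, 231.5]
tool_rot: [3.137, -0.002, 2.912]
force: [0.1, 0.2, -0.2]
width: 84.8
[489.23819657 263.17202626 231.46770848] [ 3.13727293e+00 -1.58142143e-03  2.91197741e+00] [-0.09674551  0.56820788 -0.68673577  1.77332864  0.42724507  0.95210696
  0.3824955 ]
```

```bash
python3 -m pendant '[[-0.008,-0.004,0,0,0,-0.22,1],[-0.008,-0.004,0,0,0,-0.22,1],[-0.008,-0.004,0,0,0,-0.22,1],[-0.008,-0.004,0,0,0,-0.22,1]]'; python3 - <<'E'
from h import *
c,im=shot('wrist','w1.png')
s=ctrl.read_state();print(s['eef_pos'],s['tool_rot'],s['qpos'].round(2) if hasattr(s['qpos'],'round') else s['qpos'])
np.save('w1.npy',c,allow_pickle=True)
E
```

```text
clock: 2.4
eef_pos: [482.7, 252.9, 231.2]
tool_rot: [-3.141, -0.0, 2.684]
force: [0.1, -0.3, 0.4]
width: 85.2
[482.77331804 252.91017559 231.1714902 ] [-3.14140841e+00 -1.20052179e-04  2.68393590e+00] [-0.12  0.54 -0.62  1.8   0.39  0.93  0.2 ]
```

View pics/w1.png

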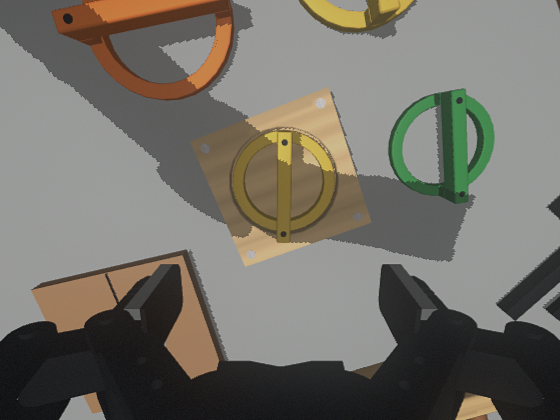

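Wrist view: the bar is upright in the picture, with screws at (284.5,142.5) and (283.5,234.5). The mould is clear for the fingers on both sides.

```bash
python3 - <<'E'
from h import *
c=np.load('w1.npy',allow_pickle=True).item()
b=ray(c,[(284.5,142.5),(283.5,234.5)],60);d=b[0]-b[1]
print(b.round(1),b.mean(0).round(1),np.linalg.norm(d),np.degrees(np.arctan2(d[1],d[0])))
im=cv2.imread('pics/w1.png');hsv=cv2.cvtColor(im,cv2.COLOR_BGR2HSV)
m=cv2.inRange(hsv,(21,120,40),(34,255,255))[120:250,215:350]
q=max(cv2.findContours(m,cv2.RETR_EXTERNAL,cv2.CHAIN_APPROX_NONE)[0],key=cv2.contourArea).reshape(-1,2)+[215,120]
w=ray(c,q,24)[:,:2].astype(np.float32);print('ring',cv2.fitEllipse(w),len(q))
E
```

```text
[[443.8 277.8  60. ]
 [524.8 237.3  60. ]] [484.3 257.6  60. ] 90.5370307629566 153.452154075568
ring ((485.1148376464844, 256.83428955078125), (106.27615356445312, 114.38190460205078), 63.958648681640625) 305
```

```bash
python3 -m pendant '[[0.001,0.0045,-0.04,0,0,-0.005,0],[0.001,0.0045,-0.08,0,0,-0.005,0],[0.001,0.0045,-0.12,0,0,-0.005,0],[0.001,0.0045,-0.14,0,0,-0.005,0],[0.001,0.0045,-0.16,0,0,-0.005,0],[0.001,0.0045,-0.18,0,0,-0.005,0],[0.001,0.0045,-0.198,0,0,-0.005,0],[0.001,0.0045,-0.198,0,0,-0.005,0]]'
python3 -m pendant '[[0,0,0,0,0,0,-0.6],[0,0,0,0,0,0,-0.8],[0,0,0,0,0,0,-1],[0,0,0,0,0,0,-1],[0,0,0,0,0,0,-1],[0,0,0,0,0,0,-1],[0,0,0,0,0,0,-1],[0,0,0,0,0,0,-1]]'
```

```text
clock: 3.25
eef_pos: [482.5, 256.5, 31.2]
tool_rot: [-3.138, -0.002, 2.678]
force: [-0.2, -0.8, 0.5]
width: 42.7
clock: 4.05
eef_pos: [484.4, 258.0, 34.3]
tool_rot: [3.14, 0.001, 2.678]
force: [0.7, -0.4, 6.1]
width: 13.0
```

Gripped at 13 mm (the bar is 14 wide). Next I lift slowly.

```bash
python3 -m pendant '[[0,0,0.01,0,0,0,-1],[0,0,0.02,0,0,0,-1],[0,0,0.035,0,0,0,-1],[0,0,0.055,0,0,0,-1],[0,0,0.075,0,0,0,-1],[0,0,0.095,0,0,0,-1],[0,0,0.11,0,0,0,-1],[0,0,0.11,0,0,0,-1]]'
python3 - <<'E'
from h import *
c,im=shot('wrist');np.save('w2.npy',c,allow_pickle=True)
c2,im2=shot('scene'); cv2.imwrite('pics/l.png',np.hstack([im[:,80:480],cv2.resize(im2[150:350,200:400],(420,420))])[:, :800])
s=ctrl.read_state();print(s['eef_pos'],s['tool_rot'],s['force'],s['width'])
E
```

```text
clock: 4.85
eef_pos: [484.8, 258.4, 145.8]
tool_rot: [3.138, 0.002, 2.678]
force: [-0.0, -0.1, -1.9]
width: 12.9
[483.66979724 257.31698221 143.52543651] [3.14144237e+00 3.68558134e-04 2.67750120e+00] [-0.26131527 -0.97447186 -1.96374605] 12.600116183259162
```

View pics/l.png

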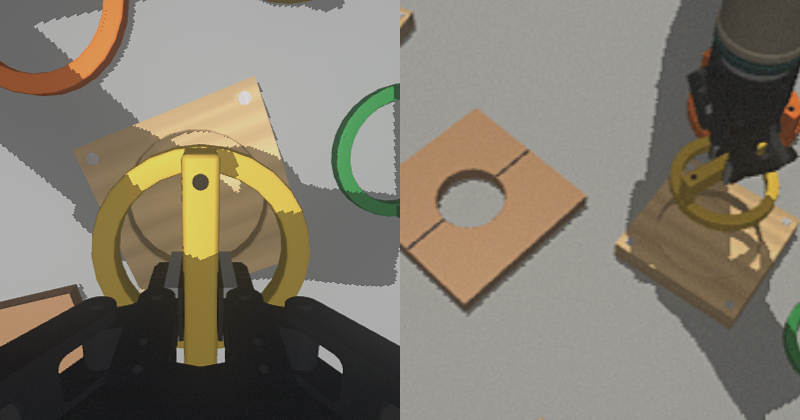

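Lifted level and held, clear of the mould. Now I refine the hole position using the scene view, and work out the held offset from the visible screw at (280.5,182).

```bash
python3 - <<'E'
from h import *
c=np.load('w2.npy',allow_pickle=True).item()
p=np.array([483.67,257.32,143.5])
s=ray(c,[(280.5,182)],p[2]+27)[0]-p;print('screw rel TCP',s.round(1),np.hypot(*s[:2]),np.degrees(np.arctan2(s[1],s[0])))
for n,seed in(('scene',(234,244)),('top',(299,172))):
    c=ctrl.get_calibration(n);hsv=cv2.cvtColor(cv2.imread(f'pics/{n}0.png'),cv2.COLOR_BGR2HSV)
    m=cv2.inRange(hsv,(8,60,40),(18,255,255))
    m=cv2.morphologyEx(m,cv2.MORPH_CLOSE,np.ones((5,5)))
    cs=cv2.findContours(m,cv2.RETR_CCOMP,cv2.CHAIN_APPROX_NONE)[0]
    for q in cs:
        if cv2.pointPolygonTest(q,seed,False)>0:
            w=ray(c,q.reshape(-1,2),18)[:,:2].astype(np.float32)
            print(n,cv2.minAreaRect(w),'ell',cv2.fitEllipse(w)[:2])
E
```

```text
screw rel TCP [-39.   22.2  27. ] 44.892053043320004 150.40875347985298
scene ((583.0969848632812, 5.152862548828125), (197.12399291992188, 194.24472045898438), 77.37419891357422) ell ((583.1987915039062, 5.463019371032715), (225.79795837402344, 229.56124877929688))
scene ((584.64404296875, 5.250934600830078), (72.53434753417969, 75.48609161376953), 82.51435852050781) ell ((584.7579956054688, 6.150371074676514), (69.0890884399414, 78.80939483642578))
top ((578.890380859375, 2.6274490356445312), (191.63340759277344, 191.62660217285156), 77.48020935058594) ell ((578.9723510742188, 2.470280885696411), (222.64630126953125, 223.26292419433594))
top ((579.2009887695312, 1.7962989807128906), (78.79505157470703, 79.5161361694336), 88.28309631347656) ell ((578.728515625, 2.499131679534912), (79.03775024414062, 79.92198181152344))
```

```bash
python3 -m pendant '[[0.015,-0.04,0,0,0,0.04,-1],[0.03,-0.08,0,0,0,0.08,-1],[0.045,-0.12,0,0,0,0.12,-1],[0.06,-0.16,0,0,0,0.16,-1],[0.075,-0.2,0,0,0,0.2,-1],[0.088,-0.235,0,0,0,0.23,-1],[0.096,-0.254,0,0,0,0.245,-1],[0.096,-0.254,0,0,0,0.245,-1]]'
python3 -m pendant '[[0,0,-0.01,0,0,0,-1],[0,0,-0.025,0,0,0,-1],[0,0,-0.04,0,0,0,-1],[0,0,-0.055,0,0,0,-1],[0,0,-0.07,0,0,0,-1],[0,0,-0.08,0,0,0,-1],[0,0,-0.085,0,0,0,-1],[0,0,-0.085,0,0,0,-1]]'
python3 - <<'E'
from h import *
c,im=shot('wrist');np.save('w3.npy',c,allow_pickle=True)
c2,im2=shot('scene'); cv2.imwrite('pics/p.png',np.hstack([im[:,80:480],cv2.resize(im2[150:350,130:330],(420,420))])[:, :800])
s=ctrl.read_state();print(s['eef_pos'],s['tool_rot'],s['force'],s['width'])
E
```

```text
clock: 5.75
eef_pos: [579.8, -1.5, 141.5]
tool_rot: [-3.139, -0.002, 2.916]
force: [0.4, -0.1, -0.8]
width: 12.8
clock: 6.55
eef_pos: [579.3, 3.7, 57.6]
tool_rot: [-3.141, -0.001, 2.923]
force: [-0.6, -0.4, -1.1]
width: 13.1
[580.07809381   3.77232286  58.65427101] [3.14125333e+00 6.76804633e-04 2.92273005e+00] [-0.33326867  0.10843884 -1.56990167] 12.855125737063908
```

View pics/p.png

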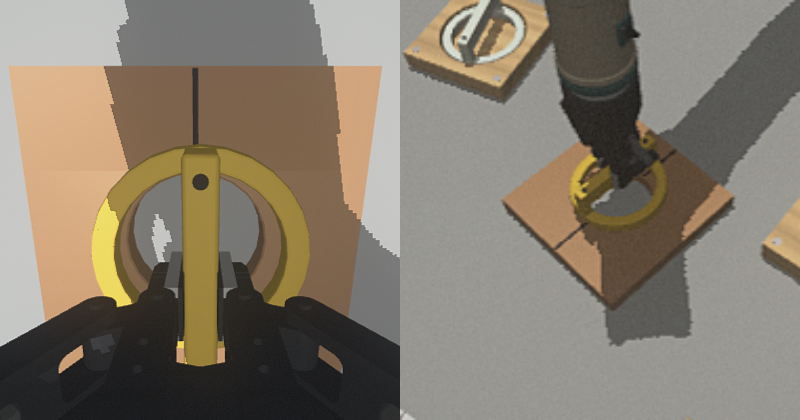

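The bridge hovers level, bar parallel to the line. The pencil line is at u≈275, v 70–143 and the screw at (280.5,182), so there is a small lateral offset to measure.

```bash
python3 - <<'E'
from h import *
c=np.load('w3.npy',allow_pickle=True).item()
p=np.array([580,3.5,58.4]);a=2.923;ux=np.array([np.cos(a),np.sin(a)]);uy=np.array([-ux[1],ux[0]])
def f(n,uv,z):
    r=ray(c,[uv],z)[0][:2]-p[:2];print(n,'along',(r@ux).round(1),'across',(r@uy).round(1))
f('screw',(280.5,182),p[2]+27);f('line1',(275.3,70),18);f('line2',(275.3,143),18)
f('holeL',(80+135,225),18);f('holeR',(80+259,225),18);f('edge far',(275,67),18)
E
```

```text
screw along 46.4 across -0.7
line1 along 91.7 across 1.9
line2 along 55.2 across 2.0
holeL along 8.6 across 36.9
holeR along 8.7 across -34.7
edge far along 93.2 across 2.0
```

```bash
python3 -m pendant '[[0.002,-0.003,-0.002,0,0,0,-1],[0.002,-0.003,-0.006,0,0,0,-1],[0.002,-0.003,-0.009,0,0,0,-1],[0.002,-0.003,-0.012,0,0,0,-1],[0.002,-0.003,-0.014,0,0,0,-1],[0.002,-0.003,-0.0155,0,0,0,-1],[0.002,-0.003,-0.0155,0,0,0,-1]]'; python3 -m pendant '[[0,0,-0.001,0,0,0,-1],[0,0,-0.001,0,0,0,-1]]'
```

```text
clock: 7.35
eef_pos: [581.6, 0.7, 42.6]
tool_rot: [3.142, -0.0, 2.923]
force: [0.1, -0.4, -0.4]
width: 13.2
clock: 7.55
eef_pos: [581.8, 0.8, 42.4]
tool_rot: [-3.141, 0.0, 2.923]
force: [-1.2, 0.4, 2.4]
width: 12.9
```

```bash
python3 -m pendant '[[0,0,-0.001,0,0,0,-1],[0,0,-0.001,0,0,0,-1]]'; python3 -m pendant '[[0,0,0,0,0,0,-0.85],[0,0,0,0,0,0,-0.7],[0,0,0,0,0,0,-0.5],[0,0,0,0,0,0,-0.3],[0,0,0,0,0,0,-0.1],[0,0,0,0,0,0,0],[0,0,0,0,0,0,0],[0,0,0,0,0,0,0]]'
```

```text
clock: 7.75
eef_pos: [581.8, 0.7, 42.4]
tool_rot: [-3.141, 0.001, 2.923]
force: [-4.0, -0.7, 11.9]
width: 12.6
clock: 8.55
eef_pos: [581.6, 0.7, 40.7]
tool_rot: [3.142, -0.0, 2.923]
force: [0.4, 0.3, -0.0]
width: 42.6
```

Seated (12 N of contact force), then released. I retreat straight up, then back off to give the cameras a clear view.

```bash
python3 -m pendant '[[0,0,0.02,0,0,0,0],[0,0,0.05,0,0,0,0],[0,0,0.09,0,0,0,0],[0,0,0.13,0,0,0,0],[0,0,0.17,0,0,0,0],[0,0,0.19,0,0,0,0],[0,0,0.19,0,0,0,0],[0,0,0.19,0,0,0,0]]'
python3 - <<'E'
from h import *
c,im=shot('wrist','w4.png');np.save('w4.npy',c,allow_pickle=True)
c2,im2=shot('top','top1.png');s=ctrl.read_state();print(s['clock'],s['eef_pos'],s['force'])
E
```

```text
clock: 9.35
eef_pos: [581.4, 0.3, 230.6]
tool_rot: [-3.141, -0.0, 2.923]
force: [0.4, -0.6, -0.9]
width: 42.5
9.45 [5.80704970e+02 1.86595485e-01 2.29360311e+02] [-0.37922905 -1.02763854 -1.00810519]
```

View pics/w4.png

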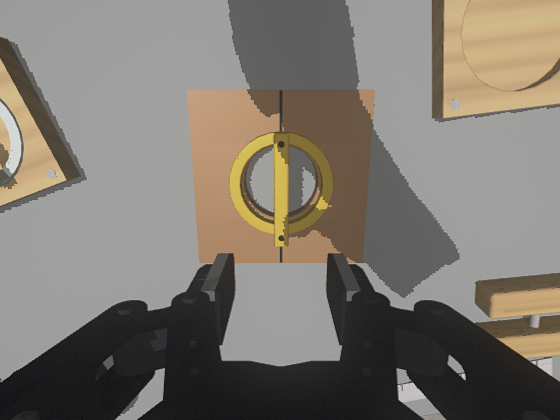

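The wrist view shows the bridge flat over the hole, with its screws at (281,144) and (281,238). The panel corners are at about (188,90), (375,90), (365,263) and (201,263). I check the numbers, including the white bridge in the top view.

```bash
python3 - <<'E'
from h import *
c=np.load('w4.npy',allow_pickle=True).item()
b=ray(c,[(281,144),(281,238)],68);P=ray(c,[(188,90),(375,90),(365,263),(201,263)],18);l=ray(c,[(281,93),(281.5,258)],18)
an=lambda d:np.degrees(np.arctan2(d[1],d[0]))
print('bar',b.mean(0),an(b[0]-b[1]),np.linalg.norm(b[0]-b[1]),'panel',P.mean(0),'line',an(l[0]-l[1]))
i0,i1=[cv2.imread(f'pics/top{k}.png')[180:245,385:450] for k in(0,1)]
print('white diff',cv2.phaseCorrelate(*[cv2.cvtColor(i,cv2.COLOR_BGR2GRAY).astype(np.float64) for i in(i0,i1)]))
E
```

```text
bar [582.02342668   1.76965069  68.        ] 167.5705574198787 90.37552758002535 panel [582.11413936   3.40114682  18.        ] line 167.7544986260577
white diff ((-0.23170451150502203, -0.11557402597188826), 0.46167072726029834)
```

The bridge is within about 2 mm of the hole centre and 0.2° of the line, and its 90 mm screw spacing at z = 68 fits it lying flat. I hand it in.

```bash
python3 -c "
from cell import ctrl;print(ctrl.finish_job())"
```

```text
the job is handed in; nothing more can be done
None
```

I lifted the yellow bridge by its bar out of its mould and set it down on the panel, centred over the hole. I then let go, raised the arm clear and handed the job in at about 9.5 s. `finish_job()` gives no verdict, so these are my own last checks:

- **Position:** the bar centre measured about 1.6 mm from the panel centre in the wrist camera.
- **Hole estimate:** the cameras disagreed on where the hole or panel centre is. Top gave (579, 2.5), wrist (582, 3.4) and scene (585, 6) mm. The bar, at (582, 1.8), is within about 5 mm of all three; the limit is 15 mm.
- **Bar direction:** within about 0.2° of the pencil line.
- **Lying flat:** the spacing of the bar's end screws (90.4 mm) matches what I measured in the mould (90.5 mm). I did not measure the tilt separately.
- **Set-down:** it was pressed onto the panel with about 12 N before release, so it was not dropped.
- **White bridge:** it shifted about 0.25 pixel (under 1 mm) between the first and last top pictures. The match score was only moderate (0.46), probably because the arm's shadow changed.

No check failed.

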